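# Hold a bayonet cartridge locked in the key machine's chuck

### The job

Take the cartridge with the flat grip and the two side lugs, set it in the bayonet chuck with its lugs in the two slots, push it down all the way against the ejector spring, and twist it clockwise (seen from above) about a quarter turn against the return spring until it meets the stop. Finish while still holding it there, pushed in and turned, because it springs back when let go. Leave the round-headed plug, the key fob, the brush and the bottle where they are.

Things in the scene. Friction and masses are not known exactly. Their poses are not given: they have to be found in the camera images.
- cartridge: Loose aluminium cartridge, about 0.22 kg, standing upright, 69 mm tall. Origin: centre of underside, z up. Barrel diameter 30 mm up to z 25, foot chamfered 3.5 mm. Two lugs out along +x and -x, 44 mm over both, 8 mm wide, z 4 to 10 mm. Flange diameter 48 mm, z 25 to 33. Flat upright grip above, z 33 to 69, 44 mm long along x (as the lugs), 16 mm thick along y. Same after a half turn.
- cartridge_grip (a point): Middle of the cartridge's flat grip, on its axis 51 mm above the foot; axes as the cartridge's.
- chuck: Fixed bayonet chuck: blue base plate 120 x 120 x 10 mm, round steel body 72 mm in diameter, flat top 55 mm above the bench. Origin: centre of underside, z up. Bore 32 mm in diameter with two slots 12 mm wide along the chuck's +x and -x, out to 25 mm from the axis. Under the 12 mm thick top ring the lugs can turn clockwise only, seen from above.
- chuck_mouth (a point): Centre of the bore in the plane of the chuck's top, 55 mm above the bench; axes as the chuck's. Fully home, the cartridge's flange rests on this top, its foot 25 mm below it; the lugs clear the ring from 22 mm depth on.
- rotor (a joint): Sprung rotor hidden in the chuck, pushed round by the lugs: 0 rad at rest, grows clockwise seen from above, stop at 1.30 rad. The lugs meet it after about 0.15 rad, so about 1.45 rad of twist in all from lugs centred in the slots. Torque 0.03 N m rising to 0.14 N m; springs back nearly to 0 if let go.
- ejector (a joint): Spring ejector disc in the bore: 0 m at rest (its face 15 mm below the chuck's top), grows as it is pressed down, 0.010 m with the cartridge fully home. About 3 N to start it, 5 N fully home; it lifts a cartridge that is let go unlocked.
- plug: Bystander: loose round aluminium plug 61 mm tall, barrel 30 mm and flange 48 mm in diameter like the cartridge's, but with no lugs and with a round mushroom head 34 mm in diameter instead of the flat grip. Origin: centre of its underside.
- key_fob: Bystander: black car-key fob, 62 x 36 x 14 mm, with a 40 mm steel blade along its +x, lying on the bench. Origin: centre of the fob's underside.
- brush: Bystander: flat brush with a yellow handle lying on the bench, handle along its -x. Origin: on its underside.
- bottle: Bystander: clear bottle, 60 mm in diameter, 110 mm tall, standing. Origin: centre of its underside.

How it is judged:
By the outcome, as a careful person would: the job done as asked, in the order asked, and still so for the second after the job is handed in, while the arm keeps its last pose, push and grip.
It also fails if it takes over 43 s, if anything falls off the work surface, if the arm or the gripper's body presses on something with over 40 N, if the wrist force passes 120 N, or if a joint passes its speed limit or range.

### The arm

A 6-joint arm with a two-finger parallel gripper is mounted at the origin on the work surface. World frame = base frame: x ahead of the robot, y to its left, z up, the work surface at z = 0. Lengths are in m, angles in rad, forces in N, time in s.
With the tool pointing down it reaches from about 0.35 to 0.775 m from the base axis. Payload 7.3 kg.
Tool frame: the origin (TCP) lies midway between the tips of the shut fingers; the grasp point (between the pads) lies 19 mm behind it; z points along the fingers, y is the line along which they close (so a half turn about z gives the same grasp; the last joint's range is limited). The gripper opens to 92 mm and grips with 3 to 60 N. Pads are 19 mm wide; open, the fingers measure 130 mm over their backs; the gripper's body (75 mm by 190 mm) begins 47 mm behind the grasp point.
Start: joints at [0.964, 0.342, 1.524, -0, 1.275, -0.146], TCP at [0.233, 0.47, 0.227] pointing down, gripper open.
Joint ranges: [-2.53, 2.53], [-0.77, 2.02], [0.04, 2.7], [-1, 4.14], [0.28, 2.66], [-3.11, 3.11]. Speed limits (rad/s): [2.57, 2.57, 3.14, 3.14, 3.14, 3.14].

### API

Orientations are given as [roll, pitch, yaw] about the fixed x, y, z axes, in that order (R = Rz(yaw) Ry(pitch) Rx(roll)).
In Python, from cell import robot, read_camera, camera_params, nets gives the robot as it stands. The module is installed in compiled form; this text tells all that it offers.
- The arm moves only by the tool step_arm, never from a script. Its argument "steps" is a list of rows, each an object of numbers: "x", "y", "z": the shift along the tool's x, y, z as a fraction of full scale; "rx", "ry", "rz": the turn, a rotation vector about the tool's x, y, z as a fraction of full scale; "claw": the opening, from -1 (shut) to 1 (fully open). In form: [{"x": .., "y": .., "z": .., "rx": .., "ry": .., "rz": .., "claw": ..}, ...]. A call has 1 to 12 rows; each row is the pose to reach, as a shift and turn from the pose commanded when the call began, along the tool's axes at that moment; what a row does not reach only later rows make up. Full scale, the value 1, is 750 mm for a shift and pi/4 rad for a turn. A row lasts 1/12 s, in which the tool goes at most 41.7 mm and 7.16 degrees, less where a joint would pass 70% of its speed; a pose out of reach is approached as far as the arm can. A call with a number of a shift or a turn outside -1 to 1 is refused whole. A call with a gripper value outside its range is refused whole. The fingers move at their own pace and stop on an object; "squeeze" is the grip in N (left out, the last holds). Time passes only in rows, so rows that repeat a pose let the fingers close. It gives the time, the measured TCP pose, the force, the opening and the grip force at its end, in the units of the state.
- robot.observe(): the state, without advancing time (a new reading comes with each control period).
- read_camera(name): name is "scene" or "top" or "wrist"; returns (picture, depth): 420x560x3 uint8, blue, green, red; 420x560 float32, m along the optical axis (not along the pixel's ray), 0 where there is no reading.
- camera_params(name): a dict with "fx", "fy", "cx", "cy" (pixels), "R" (3x3) and "t" (3): a world point X has camera coordinates R X + t; the wrist camera has in their place "hand_eye" (4x4, takes a point from camera to tool coordinates, whose origin is the TCP and whose axes are the flange's). Camera axes: x right, y down, z forward; pixel columns grow to the right and rows downward; lengths in m; the calibration is good to about 2 mm. A picture is of the moment at which its call begins: read the wrist's pose just before it. camera_params takes no time and is no camera call.
- robot.hand_in(): hands the job in; it is judged then, once.
Trained networks look in the newest picture that a camera, given by its name, has taken for a name from the list of things; names that differ only in an ending like _2 or _b are one class to them, and where a whole thing is asked for, a point or a joint stands for the part that bears it (a point fixed in the world has none). Each returns a list of dicts, best first, with "conf" (0 to 1); they miss things now and then, are a little off and sometimes report something else, mostly with a low value. They report only what shows in the picture. A call takes as long as a camera call.
- nets.masks_of(camera, query): "region" (420x560 bool, what is visible of it) and "box" ([left, top, right, bottom] in pixels, round what is visible of it).
- nets.landmark_of(camera, query): "pixel" ([row, column] in pixels: a listed point, or the origin of a listed thing).
The state is a dict: "time": time; "qpos": joint angles; "qvel": joint speeds; "joint_efforts": joint torques, N m; "tool_pos": TCP position; "tool_rot": TCP orientation; "contact_force": force on the tool from outside, world axes, zero at the start; "torque": the same for the moment, N m; "opening": finger opening in m; "grip_force": force on a finger pad.
Only numpy, scipy, OpenCV 4.12 (cv2) and the standard library are available. Lean on these libraries where they do the work, as an engineer would, in place of code of your own. Each camera call takes 0.05 s, during which the arm holds its last target. There are 200 camera calls.

## Working session

There is one attempt and no reset: what is moved stays moved. The work goes in short steps, Python scripts to look and compute and a tool call to move; the robot and the scene stay as the last step left them, time stands still between calls to the robot, and variables do not carry over. Pictures are saved under pics/ and viewed, at most 10 in all, crops included, and the job is handed in when it is done.

Besides the shell and the picture viewer there is one more tool, called after "Request:" as name(argument=value, ...) on one line, values as JSON. step_arm: Moves the arm, as the interface text tells. Its arguments: {"type":"object","properties":{"steps":{"type":"array","items":{"type":"object","properties":{"x":{"type":"number","minimum":-1,"maximum":1},"y":{"type":"number","minimum":-1,"maximum":1},"z":{"type":"number","minimum":-1,"maximum":1},"rx":{"type":"number","minimum":-1,"maximum":1},"ry":{"type":"number","minimum":-1,"maximum":1},"rz":{"type":"number","minimum":-1,"maximum":1},"claw":{"type":"number"}}}},"squeeze":{"type":"number"}},"required":["steps"]}

```bash
mkdir -p pics
cat > h.py <<'E'
import numpy as np, cv2
from cell import robot, read_camera, camera_params, nets
from scipy.spatial.transform import Rotation as Ro
def cloud(name, d):
    p=camera_params(name); v,u=np.mgrid[:420,:560]
    C=np.stack([(u-p["cx"])/p["fx"]*d,(v-p["cy"])/p["fy"]*d,d],-1)
    if "R" in p: return (C-np.array(p["t"]))@np.array(p["R"])
    s=robot.observe(); H=np.array(p["hand_eye"]); R=Ro.from_euler("xyz",s["tool_rot"]).as_matrix()
    return (C@H[:3,:3].T+H[:3,3])@R.T+np.array(s["tool_pos"])
E
python3 - <<'E'
from h import *
s=robot.observe(); print({k:np.round(v,3) for k,v in s.items()})
ims=[]
for c in ["top","scene"]:
    im,d=read_camera(c); P=cloud(c,d); ims.append(im.copy()); cv2.imwrite(f"pics/{c}0.png",im); np.save(c+"P.npy",P)
    for q in ["cartridge","chuck","plug","bottle","key_fob","brush"]:
        for m in nets.masks_of(c,q)[:2]:
            pts=P[m["region"]&(d>0)]
            if len(pts) and m["conf"]>.2: print(c,q,round(m["conf"],2),np.round(m["box"]),np.round(np.median(pts,0),3),"zmax",np.round(np.percentile(pts[:,2],98),3))
    for q in ["cartridge_grip","chuck_mouth","cartridge","chuck"]:
        for m in nets.landmark_of(c,q)[:1]:
            r,k=np.round(m["pixel"]).astype(int); print(c,q,round(m["conf"],2),r,k,np.round(P[r,k],3))
print(robot.observe()["time"])
cv2.imwrite("pics/both0.png",cv2.resize(np.vstack(ims),(448*1,672))[:600] if 0 else cv2.resize(np.hstack(ims),(800,300)))
E
```

```text
{'time': np.float64(0.0), 'qpos': array([ 0.964,  0.343,  1.525, -0.   ,  1.275, -0.146]), 'qvel': array([ 0.   , -0.   ,  0.001, -0.   , -0.   , -0.001]), 'joint_efforts': array([ 1.0000e-03, -4.3125e+01, -2.4422e+01,  7.2000e-02,  5.6000e-02,
       -0.0000e+00]), 'tool_pos': array([0.233, 0.47 , 0.226]), 'tool_rot': array([-3.14 , -0.   ,  2.681]), 'contact_force': array([-0.136,  0.044, -0.205]), 'torque': array([-0.018,  0.071,  0.016]), 'grip_force': np.float64(0.0), 'opening': np.float64(0.092)}
top cartridge 0.56 [345. 204. 370. 226.] [ 0.525 -0.167  0.035] zmax 0.072
top chuck 0.72 [174. 180. 226. 231.] [0.552 0.196 0.011] zmax 0.057
top plug 0.86 [271. 136. 290. 162.] [0.675 0.005 0.057] zmax 0.065
top bottle 0.89 [459. 236. 495. 260.] [ 0.449 -0.426  0.076] zmax 0.112
top key_fob 0.77 [269. 270. 288. 313.] [0.368 0.009 0.013] zmax 0.018
top brush 0.93 [110. 186. 136. 269.] [0.529 0.379 0.016] zmax 0.023
top cartridge_grip 0.61 213 358 [ 0.527 -0.169  0.071]
top chuck_mouth 0.64 203 194 [0.559 0.202 0.036]
top cartridge 0.83 216 354 [ 0.521 -0.161  0.065]
top chuck 0.61 208 196 [0.548 0.197 0.037]
scene cartridge 0.79 [227. 208. 242. 232.] [ 0.536 -0.164  0.045] zmax 0.072
scene chuck 0.73 [348. 219. 387. 263.] [0.574 0.198 0.013] zmax 0.058
scene plug 0.86 [283. 263. 301. 285.] [0.688 0.006 0.042] zmax 0.064
scene bottle 0.61 [128. 178. 156. 207.] [ 0.466 -0.428  0.07 ] zmax 0.112
scene key_fob 0.52 [293. 168. 308. 194.] [0.37  0.009 0.013] zmax 0.02
scene brush 0.6 [420. 195. 442. 258.] [0.539 0.381 0.017] zmax 0.024
scene cartridge_grip 0.51 215 234 [ 0.531 -0.161  0.064]
scene chuck_mouth 0.7 230 370 [0.542 0.21  0.034]
scene cartridge 0.77 225 231 [ 0.545 -0.17   0.035]
scene chuck 0.7 241 371 [0.59  0.208 0.055]
1.1
```

View pics/top0.png

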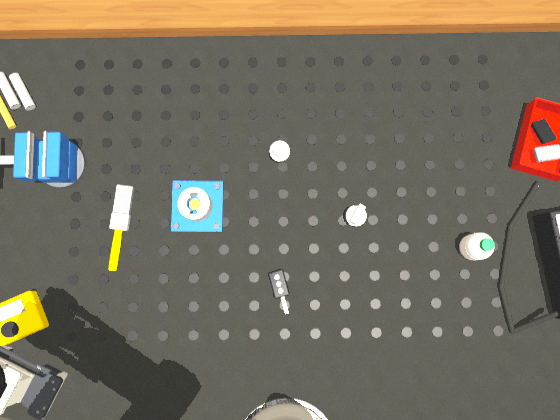

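Run:
```python
from h import *
p=camera_params("wrist"); print({k:np.round(v,4).tolist() for k,v in p.items()})
H=np.array(p["hand_eye"]);s=robot.observe();R=Ro.from_euler("xyz",s["tool_rot"]).as_matrix()
# refined by height slices
for c in ["top","scene"]:
    P=np.load(c+"P.npy")
    for n,xy,lo,hi in [("cart",(.525,-.167),.05,.08),("flange",(.525,-.167),.02,.045),("chuck",(.552,.2),.045,.065)]:
        m=(np.hypot(P[...,0]-xy[0],P[...,1]-xy[1])<.06)&(P[...,2]>lo)&(P[...,2]<hi); q=P[m]
        print(c,n,len(q),q.mean(0).round(3),((q.min(0)+q.max(0))/2).round(3),np.round(cv2.minAreaRect(q[:,:2].astype(np.float32)*1000),1) if 0 else cv2.minAreaRect(q[:,:2].astype(np.float32)*1000))
# tool target so that camera optical axis hits chuck top from tool z .25
d=R@H[:3,2]; o=R@H[:3,3]; print("axis",d.round(3),"cam off",o.round(3))
```

```text
{'fx': 357.217, 'fy': 357.217, 'cx': 279.732, 'cy': 206.2344, 'hand_eye': [[-0.0002, -0.9552, -0.296, 0.0799], [1.0, -0.0001, -0.0002, 0.0002], [0.0002, -0.296, 0.9552, -0.1589], [0.0, 0.0, 0.0, 1.0]]}
top cart 154 [ 0.525 -0.168  0.068] [ 0.525 -0.169  0.062] ((525.7855834960938, -168.4947509765625), (15.998245239257812, 44.05523681640625), 58.61875534057617)
top flange 200 [ 0.525 -0.167  0.033] [ 0.525 -0.169  0.035] ((524.5156860351562, -167.783203125), (46.93773651123047, 44.22837829589844), 62.384944915771484)
top chuck 615 [0.556 0.2   0.054] [0.556 0.2   0.053] ((556.0660400390625, 199.48114013671875), (70.62361145019531, 70.87928771972656), 87.92792510986328)
scene cart 132 [ 0.53  -0.166  0.065] [ 0.528 -0.167  0.062] ((527.6006469726562, -167.85333251953125), (19.169958114624023, 46.461143493652344), 59.56201934814453)
scene flange 123 [ 0.535 -0.161  0.034] [ 0.531 -0.166  0.034] ((534.3505859375, -163.95608520507812), (33.86939239501953, 45.57829284667969), 24.113500595092773)
scene chuck 433 [0.56  0.201 0.054] [0.558 0.202 0.054] ((557.5089721679688, 201.38279724121094), (69.42193603515625, 75.92363739013672), 86.77686309814453)
axis [ 0.265 -0.132 -0.955] cam off [-0.071  0.036  0.159]
```

Request:
step_arm(steps=[{"x":-0.546,"y":-0.131,"z":0.068,"claw":1},{"x":-0.546,"y":-0.131,"z":0.068},{"x":-0.546,"y":-0.131,"z":0.068},{"x":-0.546,"y":-0.131,"z":0.068},{"x":-0.546,"y":-0.131,"z":0.068},{"x":-0.546,"y":-0.131,"z":0.068},{"x":-0.546,"y":-0.131,"z":0.068},{"x":-0.546,"y":-0.131,"z":0.068},{"x":-0.546,"y":-0.131,"z":0.068},{"x":-0.546,"y":-0.131,"z":0.068},{"x":-0.546,"y":-0.131,"z":0.068},{"x":-0.546,"y":-0.131,"z":0.068}])

```text
$.steps[0]: bad value
```

Run:
```python
from h import *
s=robot.observe(); print({k:np.round(s[k],4) for k in ["time","tool_pos","tool_rot","qpos","qvel"]})
im,d=read_camera("wrist"); cv2.imwrite("pics/w1.png",im); P=cloud("wrist",d); np.save("w1P.npy",P)
for m in nets.landmark_of("wrist","chuck_mouth")[:1]: print(m)
q=P[(abs(P[...,2]-.055)<.006)&(np.hypot(P[...,0]-.556,P[...,1]-.2)<.06)]
print(len(q),q.mean(0)); print(cv2.minEnclosingCircle(q[:,:2].astype(np.float32)*1000))
```

```text
{'time': np.float64(1.1), 'tool_pos': array([0.2334, 0.4703, 0.2267]), 'tool_rot': array([3.1415, 0.    , 2.6808]), 'qpos': array([ 0.964 ,  0.342 ,  1.5241, -0.    ,  1.2754, -0.146 ]), 'qvel': array([-0.0017,  0.0022,  0.0008,  0.    , -0.0002, -0.0005])}
0 [nan nan nan]
((0.0, 0.0), 0.0)<stdin>:6: RuntimeWarning: Mean of empty slice.
  ret = um.true_divide(
```

View pics/w1.png

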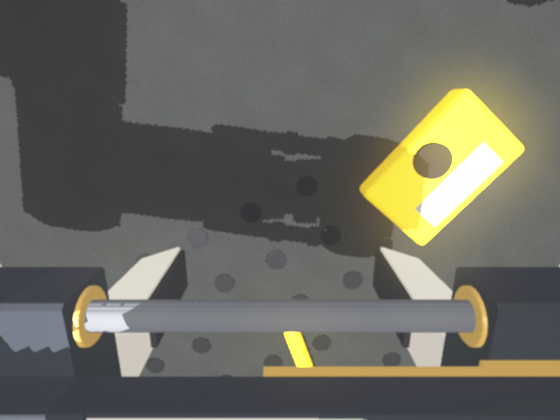

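Request:
step_arm(steps=[{"x":-0.546,"y":-0.131,"z":0.068,"rx":0,"ry":0,"rz":0,"claw":1},{"x":-0.546,"y":-0.131,"z":0.068,"rx":0,"ry":0,"rz":0,"claw":1},{"x":-0.546,"y":-0.131,"z":0.068,"rx":0,"ry":0,"rz":0,"claw":1},{"x":-0.546,"y":-0.131,"z":0.068,"rx":0,"ry":0,"rz":0,"claw":1},{"x":-0.546,"y":-0.131,"z":0.068,"rx":0,"ry":0,"rz":0,"claw":1},{"x":-0.546,"y":-0.131,"z":0.068,"rx":0,"ry":0,"rz":0,"claw":1},{"x":-0.546,"y":-0.131,"z":0.068,"rx":0,"ry":0,"rz":0,"claw":1},{"x":-0.546,"y":-0.131,"z":0.068,"rx":0,"ry":0,"rz":0,"claw":1},{"x":-0.546,"y":-0.131,"z":0.068,"rx":0,"ry":0,"rz":0,"claw":1},{"x":-0.546,"y":-0.131,"z":0.068,"rx":0,"ry":0,"rz":0,"claw":1},{"x":-0.546,"y":-0.131,"z":0.068,"rx":0,"ry":0,"rz":0,"claw":1},{"x":-0.546,"y":-0.131,"z":0.068,"rx":0,"ry":0,"rz":0,"claw":1}])

```text
time: 2.2
tool_pos: [0.5581, 0.1979, 0.1747]
tool_rot: [-3.141, -0.001, 2.677]
contact_force: [-0.8, 0.6, -0.7]
opening: 0.0916
grip_force: 0.0
```

```bash
cat > look.py <<'E'
from h import *
import sys
n=sys.argv[1]
s=robot.observe(); print({k:np.round(s[k],4) for k in ["time","tool_pos","tool_rot","qpos"]})
im,d=read_camera("wrist"); cv2.imwrite(f"pics/{n}.png",im); P=cloud("wrist",d); np.savez(n+".npz",P=P,im=im,d=d)
E
python3 look.py w2
python3 - <<'E'
from h import *
P=np.load("w2.npz")["P"]
for m in nets.landmark_of("wrist","chuck_mouth")[:1]: print(m)
near=np.hypot(P[...,0]-.556,P[...,1]-.2)<.045
q=P[(abs(P[...,2]-.055)<.006)&near]
print(len(q),q.mean(0)); print(cv2.minEnclosingCircle(q[:,:2].astype(np.float32)*1000))
E
```

```text
{'time': np.float64(2.2), 'tool_pos': array([0.5581, 0.1979, 0.1747]), 'tool_rot': array([-3.1409e+00, -5.0000e-04,  2.6767e+00]), 'qpos': array([ 2.1140e-01,  5.0780e-01,  1.4089e+00, -2.0000e-04,  1.2258e+00,
       -8.9440e-01])}
{'pixel': [199.0, 283.2], 'conf': 0.84}
4625 [0.55548479 0.20375653 0.05606389]
((556.6569213867188, 202.9956512451172), 36.462806701660156)
```

View pics/w2.png

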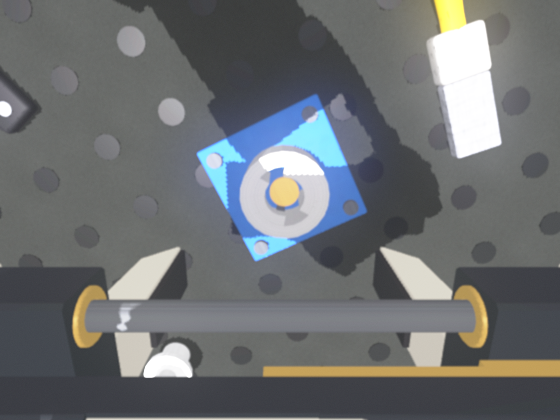

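Run:
```python
from h import *
f=np.load("w2.npz");P=f["P"];im=f["im"]
x,y,z=[P[...,i] for i in range(3)]
near=np.hypot(x-.556,y-.202)<.042
top=near&(abs(z-.056)<.005)
# circle fit on outer contour of top
cs,_=cv2.findContours(top.astype(np.uint8),cv2.RETR_EXTERNAL,cv2.CHAIN_APPROX_NONE); c=max(cs,key=len)[:,0]
q=P[c[:,1],c[:,0]][:,:2]
from scipy.optimize import least_squares
fit=least_squares(lambda p:np.hypot(q[:,0]-p[0],q[:,1]-p[1])-p[2],[.556,.202,.036],loss="soft_l1",f_scale=.001).x; print(fit.round(4), "plane z",np.median(z[top]).round(4))
cx,cy=fit[:2]
# rectified colour and depth at top plane
p=camera_params("wrist");H=np.array(p["hand_eye"]);s=robot.observe();R=Ro.from_euler("xyz",s["tool_rot"]).as_matrix()
N=480;g=(np.arange(N)-N/2)/N*.09
X,Y=np.meshgrid(g,-g); W=np.stack([cx+X,cy+Y,np.full_like(X,.055)],-1)
C=((W-np.array(s["tool_pos"]))@R-H[:3,3])@H[:3,:3]
mu=(C[...,0]/C[...,2]*p["fx"]+p["cx"]).astype(np.float32);mv=(C[...,1]/C[...,2]*p["fy"]+p["cy"]).astype(np.float32)
rect=cv2.remap(im,mu,mv,cv2.INTER_LINEAR);zr=cv2.remap(z.astype(np.float32),mu,mv,cv2.INTER_NEAREST)
rr=np.hypot(X,Y);th=np.degrees(np.arctan2(Y,X))
low=(zr<.048)&(rr>.018)&(rr<.0235)
t=th[low];w=np.exp(2j*np.radians(t));print("slot axis deg",np.degrees(np.angle(w.mean()))/2,len(t),np.histogram(t,36,(-180,180))[0])
b=(zr<.048)&(rr<.03);print("hole centroid off",X[b].mean(),Y[b].mean())
zz=np.uint8(np.clip((zr-.0)/.07*255,0,255))
cv2.imwrite("pics/rect.png",np.hstack([rect,cv2.cvtColor(zz,cv2.COLOR_GRAY2BGR)])[:, :][::1,::1] if 0 else cv2.resize(np.hstack([rect,cv2.cvtColor(zz,cv2.COLOR_GRAY2BGR)]),(800,400)))
# base plate orientation
bl=(im[...,0]>120)&(im[...,2]<90)&(np.hypot(x-.556,y-.202)<.1)&(z<.03)
hull=P[bl][:,:2].astype(np.float32)*1000;print("plate",cv2.minAreaRect(hull))
```

```text
[0.5564 0.2032 0.0358] plane z 0.0562
slot axis deg -1.4572715363990003 4593 [585 369   1   0   0   0   0   0   0   0   0   0   0   0   0 164 383 412
 425 497 300   0   0   0   0   0   0   0   0   0   0   0   0 352 569 536]
hole centroid off -0.001597464143846451 0.0013271522480402147
plate ((557.794921875, 204.24703979492188), (122.34408569335938, 124.74373626708984), 88.6394271850586)
```

View pics/rect.png

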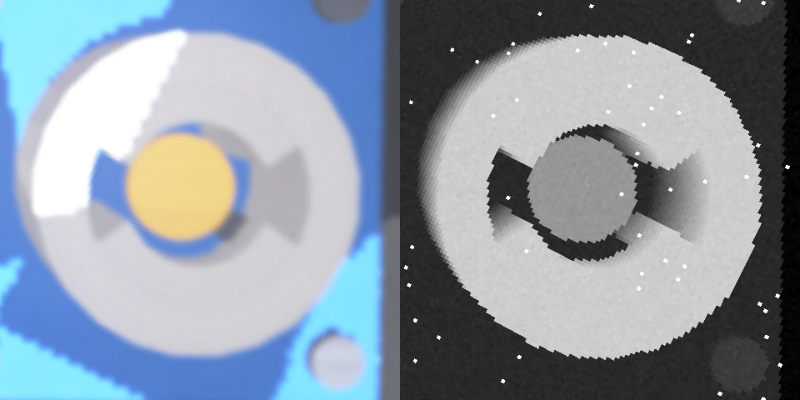

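Request:
step_arm(steps=[{"x":-0.181,"y":-0.458,"z":0,"rx":0,"ry":0,"rz":0.106,"claw":1},{"x":-0.181,"y":-0.458,"z":0,"rx":0,"ry":0,"rz":0.106,"claw":1},{"x":-0.181,"y":-0.458,"z":0,"rx":0,"ry":0,"rz":0.106,"claw":1},{"x":-0.181,"y":-0.458,"z":0,"rx":0,"ry":0,"rz":0.106,"claw":1},{"x":-0.181,"y":-0.458,"z":0,"rx":0,"ry":0,"rz":0.106,"claw":1},{"x":-0.181,"y":-0.458,"z":0,"rx":0,"ry":0,"rz":0.106,"claw":1},{"x":-0.181,"y":-0.458,"z":0,"rx":0,"ry":0,"rz":0.106,"claw":1},{"x":-0.181,"y":-0.458,"z":0,"rx":0,"ry":0,"rz":0.106,"claw":1},{"x":-0.181,"y":-0.458,"z":0,"rx":0,"ry":0,"rz":0.106,"claw":1},{"x":-0.181,"y":-0.458,"z":0,"rx":0,"ry":0,"rz":0.106,"claw":1},{"x":-0.181,"y":-0.458,"z":0,"rx":0,"ry":0,"rz":0.106,"claw":1},{"x":-0.181,"y":-0.458,"z":0,"rx":0,"ry":0,"rz":0.106,"claw":1}])

```text
time: 3.3
tool_pos: [0.5253, -0.166, 0.176]
tool_rot: [3.141, -0.0, 2.599]
contact_force: [-0.2, -0.1, 0.1]
opening: 0.0919
grip_force: 0.0
```

```bash
cat >> h.py <<'E'
def report(P,lo=.060,hi=.08,xy=(.526,-.168),r=.04):
    m=(np.hypot(P[...,0]-xy[0],P[...,1]-xy[1])<r)&(P[...,2]>lo)&(P[...,2]<hi); q=P[m]
    print(len(q),"mean",q.mean(0).round(4),cv2.minAreaRect(q[:,:2].astype(np.float32)*1000))
    a=np.cov(q[:,:2].T);w,v=np.linalg.eigh(a);print("long axis deg",np.degrees(np.arctan2(v[1,1],v[0,1])))
E
python3 look.py w3
python3 - <<'E'
from h import *
P=np.load("w3.npz")["P"]; report(P,.065); report(P,.028,.038)
for m in nets.landmark_of("wrist","cartridge_grip")[:1]: print(m)
E
```

```text
{'time': np.float64(3.3), 'tool_pos': array([ 0.5253, -0.166 ,  0.176 ]), 'tool_rot': array([ 3.1408e+00, -3.0000e-04,  2.5988e+00]), 'qpos': array([-4.4560e-01,  4.3350e-01,  1.5298e+00,  8.0000e-04,  1.1785e+00,
       -1.4739e+00])}
1138 mean [ 0.5265 -0.1666  0.0698] ((527.0416870117188, -167.09646606445312), (15.948132514953613, 43.378814697265625), 59.38967514038086)
long axis deg 149.1703797908211
1277 mean [ 0.5253 -0.1661  0.0338] ((526.1177368164062, -166.44065856933594), (47.46596145629883, 44.352027893066406), 59.04903030395508)
long axis deg 59.463677991019445
{'pixel': [198.0, 278.6], 'conf': 0.82}
```

View pics/w3.png

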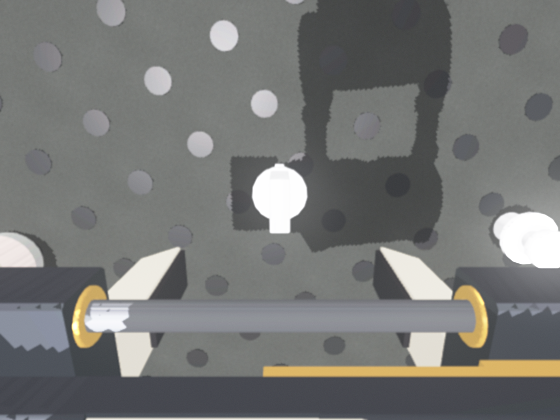

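Request:
step_arm(steps=[{"x":0,"y":0.0015,"z":0.05,"rx":0,"ry":0,"rz":-0.0095,"claw":1},{"x":0,"y":0.0015,"z":0.1,"rx":0,"ry":0,"rz":-0.0095,"claw":1},{"x":0,"y":0.0015,"z":0.145,"rx":0,"ry":0,"rz":-0.0095,"claw":1},{"x":0,"y":0.0015,"z":0.17,"rx":0,"ry":0,"rz":-0.0095,"claw":1},{"x":0,"y":0.0015,"z":0.183,"rx":0,"ry":0,"rz":-0.0095,"claw":1},{"x":0,"y":0.0015,"z":0.183,"rx":0,"ry":0,"rz":-0.0095,"claw":1},{"x":0,"y":0.0015,"z":0.183,"rx":0,"ry":0,"rz":-0.0095,"claw":1},{"x":0,"y":0.0015,"z":0.183,"rx":0,"ry":0,"rz":-0.0095,"claw":-1},{"x":0,"y":0.0015,"z":0.183,"rx":0,"ry":0,"rz":-0.0095,"claw":-1},{"x":0,"y":0.0015,"z":0.183,"rx":0,"ry":0,"rz":-0.0095,"claw":-1},{"x":0,"y":0.0015,"z":0.183,"rx":0,"ry":0,"rz":-0.0095,"claw":-1},{"x":0,"y":0.0015,"z":0.183,"rx":0,"ry":0,"rz":-0.0095,"claw":-1}], squeeze=45)

```text
time: 4.4
tool_pos: [0.5262, -0.1671, 0.0391]
tool_rot: [3.141, 0.001, 2.605]
contact_force: [0.5, 0.4, 0.1]
opening: 0.0629
grip_force: 0.0
```

Request:
step_arm(steps=[{"x":0,"y":0,"z":0,"rx":0,"ry":0,"rz":0,"claw":-1},{"x":0,"y":0,"z":0,"rx":0,"ry":0,"rz":0,"claw":-1},{"x":0,"y":0,"z":0,"rx":0,"ry":0,"rz":0,"claw":-1},{"x":0,"y":0,"z":0,"rx":0,"ry":0,"rz":0,"claw":-1},{"x":0,"y":0,"z":0,"rx":0,"ry":0,"rz":0,"claw":-1},{"x":0,"y":0,"z":0,"rx":0,"ry":0,"rz":0,"claw":-1},{"x":0,"y":0,"z":0,"rx":0,"ry":0,"rz":0,"claw":-1},{"x":0,"y":0,"z":0,"rx":0,"ry":0,"rz":0,"claw":-1},{"x":0,"y":0,"z":0,"rx":0,"ry":0,"rz":0,"claw":-1},{"x":0,"y":0,"z":0,"rx":0,"ry":0,"rz":0,"claw":-1}])

```text
time: 5.23
tool_pos: [0.526, -0.1669, 0.0384]
tool_rot: [3.141, -0.0, 2.605]
contact_force: [0.7, 0.1, 0.2]
opening: 0.0157
grip_force: 45.0
```

Request:
step_arm(steps=[{"x":0,"y":0,"z":-0.04,"rx":0,"ry":0,"rz":0,"claw":-1},{"x":0,"y":0,"z":-0.09,"rx":0,"ry":0,"rz":0,"claw":-1},{"x":0,"y":0,"z":-0.14,"rx":0,"ry":0,"rz":0,"claw":-1},{"x":0,"y":0,"z":-0.17,"rx":0,"ry":0,"rz":0,"claw":-1},{"x":0,"y":0,"z":-0.17,"rx":0,"ry":0,"rz":0,"claw":-1},{"x":0,"y":0,"z":-0.17,"rx":0,"ry":0,"rz":0,"claw":-1}])

```text
time: 5.73
tool_pos: [0.5262, -0.167, 0.1667]
tool_rot: [3.141, 0.002, 2.605]
contact_force: [-0.4, -1.2, -2.5]
opening: 0.0155
grip_force: 45.0
```

```bash
python3 look.py w4
```

```text
{'time': np.float64(5.7333), 'tool_pos': array([ 0.5262, -0.167 ,  0.1667]), 'tool_rot': array([3.1413e+00, 2.1000e-03, 2.6051e+00]), 'qpos': array([-4.4620e-01,  4.4370e-01,  1.5411e+00,  1.0000e-04,  1.1547e+00,
       -1.4805e+00])}
```

View pics/w4.png

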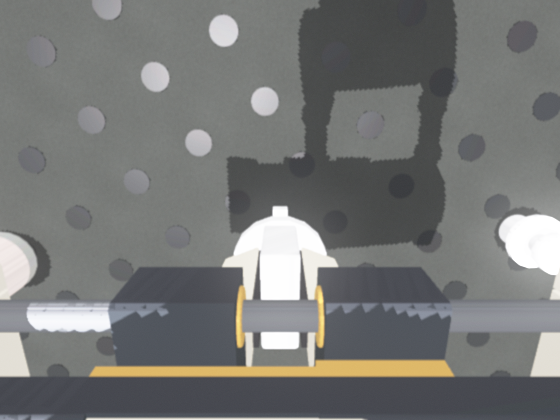

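Run:
```python
from h import *
from scipy.optimize import least_squares
f=np.load("w4.npz");d=f["d"]
p=camera_params("wrist");H=np.array(p["hand_eye"])
v,u=np.mgrid[:420,:560];C=np.stack([(u-p["cx"])/p["fx"]*d,(v-p["cy"])/p["fy"]*d,d],-1);T=C@H[:3,:3].T+H[:3,3]
x,y,z=[T[...,i] for i in range(3)]
g=(abs(x)<.04)&(abs(y)<.0085)&(z>-.045)&(z<-.02)&(v<360)
q=T[g];print("grip top",len(q),q.mean(0).round(4),q.min(0).round(4),q.max(0).round(4))
fl=(np.hypot(x,y)<.03)&(z>-.003)&(z<.01)&(v<270)
cs,_=cv2.findContours(fl.astype(np.uint8),cv2.RETR_EXTERNAL,cv2.CHAIN_APPROX_NONE);c=max(cs,key=len)[:,0]
q=T[c[:,1],c[:,0]];print("flange z",np.median(z[fl]).round(4));q=q[np.hypot(q[:,0],q[:,1])>.0215]
for r in [None,.0237]:
  F=(lambda a:np.hypot(q[:,0]-a[0],q[:,1]-a[1])-(a[2] if r is None else r))
  print(len(q),least_squares(F,[0,0,.024],loss="soft_l1",f_scale=.0005).x.round(4))
l=(z>.023)&(z<.034)&(abs(y)<.01)&(x>.01)&(x<.035);q=T[l];print("lug",len(q),q.mean(0).round(4),q.min(0).round(4),q.max(0).round(4))
```

```text
grip top 2907 [ 0.0059  0.0001 -0.0308] [-0.0236 -0.0085 -0.0446] [ 0.0211  0.0085 -0.02  ]
flange z 0.0046
129 [-0.0012  0.0001  0.0235]
129 [-0.0015  0.0001  0.024 ]
lug 139 [0.0189 0.0001 0.0282] [ 0.016  -0.0035  0.0257] [0.0209 0.0037 0.0328]
```

Request:
step_arm(steps=[{"x":0.218,"y":0.443,"z":0,"rx":0,"ry":0,"rz":-0.654,"claw":-1},{"x":0.218,"y":0.443,"z":0,"rx":0,"ry":0,"rz":-0.654,"claw":-1},{"x":0.218,"y":0.443,"z":0,"rx":0,"ry":0,"rz":-0.654,"claw":-1},{"x":0.218,"y":0.443,"z":0,"rx":0,"ry":0,"rz":-0.654,"claw":-1},{"x":0.218,"y":0.443,"z":0,"rx":0,"ry":0,"rz":-0.654,"claw":-1},{"x":0.218,"y":0.443,"z":0,"rx":0,"ry":0,"rz":-0.654,"claw":-1},{"x":0.218,"y":0.443,"z":0,"rx":0,"ry":0,"rz":-0.654,"claw":-1},{"x":0.218,"y":0.443,"z":0,"rx":0,"ry":0,"rz":-0.654,"claw":-1},{"x":0.218,"y":0.443,"z":0,"rx":0,"ry":0,"rz":-0.654,"claw":-1},{"x":0.218,"y":0.443,"z":0,"rx":0,"ry":0,"rz":-0.654,"claw":-1},{"x":0.218,"y":0.443,"z":0.04,"rx":0,"ry":0,"rz":-0.654,"claw":-1},{"x":0.218,"y":0.443,"z":0.04,"rx":0,"ry":0,"rz":-0.654,"claw":-1}], squeeze=55)

```text
time: 6.78
tool_pos: [0.5513, 0.202, 0.1293]
tool_rot: [-3.139, -0.012, 3.12]
contact_force: [-2.3, -0.7, -3.9]
opening: 0.0158
grip_force: 55.0
```

```bash
python3 look.py w5
python3 - <<'E'
from h import *
from scipy.optimize import least_squares
P=np.load("w5.npz")["P"]
x,y,z=[P[...,i] for i in range(3)]
near=np.hypot(x-.556,y-.202)<.043
top=(near&(abs(z-.0555)<.005)).astype(np.uint8)
ctr=[]
cs,_=cv2.findContours(top,cv2.RETR_EXTERNAL,cv2.CHAIN_APPROX_NONE);c=max(cs,key=len)[:,0]
q=P[c[:,1],c[:,0]];q=q[np.hypot(q[:,0]-.5562,q[:,1]-.2025)>.033]
print(top.sum(),len(q),least_squares(lambda a:np.hypot(q[:,0]-a[0],q[:,1]-a[1])-.0358,[.556,.202],loss="soft_l1",f_scale=.0007).x.round(4))
E
```

```text
{'time': np.float64(6.7833), 'tool_pos': array([0.5513, 0.202 , 0.1293]), 'tool_rot': array([-3.1386, -0.0116,  3.1202]), 'qpos': array([ 2.2080e-01,  5.4980e-01,  1.4714e+00, -1.0000e-04,  1.1323e+00,
       -1.3286e+00])}
3653 192 [0.5587 0.2012]
```

View pics/w5.png

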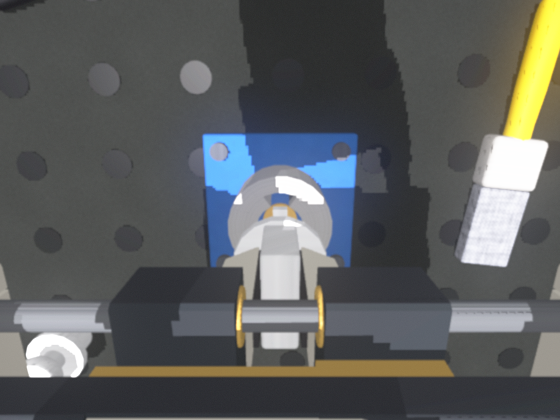

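Request:
step_arm(steps=[{"x":0,"y":0,"z":0.02,"rx":0,"ry":0,"rz":0,"claw":-1},{"x":0,"y":0,"z":0.034,"rx":0,"ry":0,"rz":0,"claw":-1},{"x":0,"y":0,"z":0.034,"rx":0,"ry":0,"rz":0,"claw":-1},{"x":0,"y":0,"z":0.034,"rx":0,"ry":0,"rz":0,"claw":-1},{"x":0,"y":0,"z":0.034,"rx":0,"ry":0,"rz":0,"claw":-1},{"x":0,"y":0,"z":0.034,"rx":0,"ry":0,"rz":0,"claw":-1}])

```text
time: 7.33
tool_pos: [0.5558, 0.2021, 0.1114]
tool_rot: [3.141, 0.001, 3.118]
contact_force: [-0.4, 0.1, -1.8]
opening: 0.0159
grip_force: 55.0
```

```bash
python3 look.py w6
cat > ck.py <<'E'
from h import *
import sys
from scipy.optimize import least_squares
f=np.load(sys.argv[1]);P=f["P"];im=f["im"];s=robot.observe()
x,y,z=[P[...,i] for i in range(3)]
top=((np.hypot(x-.556,y-.202)<.043)&(abs(z-.0555)<.005)).astype(np.uint8)
cs,_=cv2.findContours(top,cv2.RETR_EXTERNAL,cv2.CHAIN_APPROX_NONE);c=max(cs,key=len)[:,0]
q=P[c[:,1],c[:,0]];q=q[np.hypot(q[:,0]-.5562,q[:,1]-.2025)>.033]
print(top.sum(),len(q),"z",np.median(z[top>0]).round(4),"chuck",least_squares(lambda a:np.hypot(q[:,0]-a[0],q[:,1]-a[1])-.0358,[.556,.202],loss="soft_l1",f_scale=.0007).x.round(4))
tz=s["tool_pos"][2];t=np.array(s["tool_pos"])
fl=((np.hypot(x-t[0],y-t[1])<.03)&(abs(z-(tz-.0046))<.005)&(np.arange(420)[:,None]<270)).astype(np.uint8)
cs,_=cv2.findContours(fl,cv2.RETR_EXTERNAL,cv2.CHAIN_APPROX_NONE);c=max(cs,key=len)[:,0]
q=P[c[:,1],c[:,0]];q=q[np.hypot(q[:,0]-t[0],q[:,1]-t[1])>.0215]
print(len(q),"flange",least_squares(lambda a:np.hypot(q[:,0]-a[0],q[:,1]-a[1])-.0238,t[:2],loss="soft_l1",f_scale=.0005).x.round(4))
bl=(im[...,0]>100)&(im[...,2]<90)&(np.hypot(x-.556,y-.202)<.09)&(abs(z-.01)<.008)
pts=np.argwhere(bl&(x<.52));print("far edge")
E=P[bl];ex=E[(abs(E[:,1]-.202)<.05)]
# far edge of plate (min x) per y bin -> angle
b=np.linspace(.155,.25,20);m=[(ex[(ex[:,1]>a)&(ex[:,1]<a+.005)][:,0].min() if ((ex[:,1]>a)&(ex[:,1]<a+.005)).sum() else np.nan) for a in b];m=np.array(m);k=~np.isnan(m)
print("far edge angle deg",np.degrees(np.arctan(np.polyfit(b[k],m[k],1)[0])),np.nanmedian(m),"y range",np.percentile(E[:,1],[.3,99.7]))
E
python3 ck.py w6.npz
```

```text
{'time': np.float64(7.3333), 'tool_pos': array([0.5558, 0.2021, 0.1114]), 'tool_rot': array([3.1412e+00, 1.4000e-03, 3.1183e+00]), 'qpos': array([ 2.1920e-01,  5.6960e-01,  1.4913e+00,  1.0000e-04,  1.0793e+00,
       -1.3283e+00])}
4310 231 z 0.0558 chuck [0.5578 0.2017]
131 flange [0.5575 0.202 ]
far edge
far edge angle deg 3.699842258598811 0.49819600981534984 y range [0.14062751 0.26202316]
```

Request:
step_arm(steps=[{"x":0,"y":0,"z":0.01,"rx":0,"ry":0,"rz":0,"claw":-1},{"x":0,"y":0,"z":0.018,"rx":0,"ry":0,"rz":0,"claw":-1},{"x":0,"y":0,"z":0.023,"rx":0,"ry":0,"rz":0,"claw":-1},{"x":0,"y":0,"z":0.028,"rx":0,"ry":0,"rz":0,"claw":-1},{"x":0,"y":0,"z":0.032,"rx":0,"ry":0,"rz":0,"claw":-1},{"x":0,"y":0,"z":0.032,"rx":0,"ry":0,"rz":0,"claw":-1},{"x":0,"y":0,"z":0.032,"rx":0,"ry":0,"rz":0,"claw":-1}])

```text
time: 7.97
tool_pos: [0.5553, 0.2022, 0.0863]
tool_rot: [-3.142, -0.0, 3.119]
contact_force: [0.6, -0.5, -2.7]
opening: 0.0159
grip_force: 55.0
```

Request:
step_arm(steps=[{"x":0,"y":0,"z":0.005,"rx":0,"ry":0,"rz":0,"claw":-1},{"x":0,"y":0,"z":0.01,"rx":0,"ry":0,"rz":0,"claw":-1},{"x":0,"y":0,"z":0.014,"rx":0,"ry":0,"rz":0,"claw":-1},{"x":0,"y":0,"z":0.018,"rx":0,"ry":0,"rz":0,"claw":-1},{"x":0,"y":0,"z":0.022,"rx":0,"ry":0,"rz":0,"claw":-1},{"x":0,"y":0,"z":0.022,"rx":0,"ry":0,"rz":0,"claw":-1},{"x":0,"y":0,"z":0.022,"rx":0,"ry":0,"rz":0,"claw":-1}])

```text
time: 8.55
tool_pos: [0.5554, 0.2023, 0.0701]
tool_rot: [3.141, 0.0, 3.119]
contact_force: [-0.3, 0.1, 1.3]
opening: 0.0156
grip_force: 55.0
```

Request:
step_arm(steps=[{"x":0,"y":0,"z":0.001,"rx":0,"ry":0,"rz":0,"claw":-1},{"x":0,"y":0,"z":0.0025,"rx":0,"ry":0,"rz":0,"claw":-1},{"x":0,"y":0,"z":0.0025,"rx":0,"ry":0,"rz":0,"claw":-1},{"x":0,"y":0,"z":0.0025,"rx":0,"ry":0,"rz":0,"claw":-1}])

```text
time: 8.88
tool_pos: [0.5555, 0.2023, 0.0683]
tool_rot: [3.141, 0.0, 3.119]
contact_force: [0.6, -0.0, 3.9]
opening: 0.0156
grip_force: 55.0
```

Request:
step_arm(steps=[{"x":0,"y":0,"z":0.0015,"rx":0,"ry":0,"rz":0,"claw":-1},{"x":0,"y":0,"z":0.0015,"rx":0,"ry":0,"rz":0,"claw":-1},{"x":0,"y":0,"z":0.0015,"rx":0,"ry":0,"rz":0,"claw":-1}])

```text
time: 9.13
tool_pos: [0.5555, 0.2023, 0.0683]
tool_rot: [3.141, 0.001, 3.119]
contact_force: [-2.8, -0.8, 10.3]
opening: 0.0158
grip_force: 55.0
```

Request:
step_arm(steps=[{"x":0,"y":0.0001,"z":0,"rx":0,"ry":0,"rz":0.1,"claw":-1},{"x":0,"y":0.0002,"z":0,"rx":0,"ry":0,"rz":0.2,"claw":-1},{"x":0,"y":0.0003,"z":0,"rx":0,"ry":0,"rz":0.3,"claw":-1},{"x":-0.0001,"y":0.0004,"z":0,"rx":0,"ry":0,"rz":0.4,"claw":-1},{"x":-0.0002,"y":0.0005,"z":0,"rx":0,"ry":0,"rz":0.5,"claw":-1},{"x":-0.0002,"y":0.0006,"z":0,"rx":0,"ry":0,"rz":0.6,"claw":-1},{"x":-0.0003,"y":0.0007,"z":0,"rx":0,"ry":0,"rz":0.7,"claw":-1},{"x":-0.0003,"y":0.0008,"z":0,"rx":0,"ry":0,"rz":0.8,"claw":-1},{"x":-0.0004,"y":0.0009,"z":0,"rx":0,"ry":0,"rz":0.9,"claw":-1},{"x":-0.0004,"y":0.0009,"z":0,"rx":0,"ry":0,"rz":0.9,"claw":-1},{"x":-0.0004,"y":0.0009,"z":0,"rx":0,"ry":0,"rz":0.9,"claw":-1}], squeeze=60)

```text
time: 10.05
tool_pos: [0.5564, 0.203, 0.0683]
tool_rot: [3.14, 0.001, 2.412]
contact_force: [-0.6, -0.2, 9.6]
opening: 0.0152
grip_force: 60.0
```

```bash
python3 -c "
from h import *
s=robot.observe();print({k:np.round(s[k],3) for k in ['qpos','torque','contact_force','tool_rot']})"
```

```text
{'qpos': array([ 0.221,  0.623,  1.531, -0.   ,  0.986, -0.62 ]), 'torque': array([-0.144,  0.276,  0.026]), 'contact_force': array([-0.565, -0.166,  9.638]), 'tool_rot': array([3.140e+00, 1.000e-03, 2.412e+00])}
```

Request:
step_arm(steps=[{"x":0,"y":0.0001,"z":0,"rx":0,"ry":0,"rz":0.1,"claw":-1},{"x":0,"y":0.0002,"z":0,"rx":0,"ry":0,"rz":0.2,"claw":-1},{"x":0,"y":0.0003,"z":0,"rx":0,"ry":0,"rz":0.3,"claw":-1},{"x":-0.0001,"y":0.0004,"z":0,"rx":0,"ry":0,"rz":0.4,"claw":-1},{"x":-0.0002,"y":0.0005,"z":0,"rx":0,"ry":0,"rz":0.5,"claw":-1},{"x":-0.0002,"y":0.0006,"z":0,"rx":0,"ry":0,"rz":0.6,"claw":-1},{"x":-0.0003,"y":0.0007,"z":0,"rx":0,"ry":0,"rz":0.7,"claw":-1},{"x":-0.0003,"y":0.0008,"z":0,"rx":0,"ry":0,"rz":0.8,"claw":-1},{"x":-0.0004,"y":0.0009,"z":0,"rx":0,"ry":0,"rz":0.9,"claw":-1},{"x":-0.0004,"y":0.0009,"z":0,"rx":0,"ry":0,"rz":0.9,"claw":-1},{"x":-0.0004,"y":0.0009,"z":0,"rx":0,"ry":0,"rz":0.9,"claw":-1}])

```text
time: 10.97
tool_pos: [0.5574, 0.2035, 0.0683]
tool_rot: [3.139, -0.0, 1.705]
contact_force: [0.0, -0.3, 9.0]
opening: 0.0156
grip_force: 60.0
```

```bash
python3 -c "
from h import *
s=robot.observe();print({k:np.round(s[k],3) for k in ['qpos','torque','contact_force','tool_rot']})"
```

```text
{'qpos': array([0.221, 0.624, 1.528, 0.   , 0.986, 0.087]), 'torque': array([-0.035,  0.115,  0.08 ]), 'contact_force': array([ 0.049, -0.337,  9.017]), 'tool_rot': array([ 3.139, -0.   ,  1.705])}
```

Request:
step_arm(steps=[{"x":0,"y":0,"z":0,"rx":0,"ry":0,"rz":0.03,"claw":-1},{"x":0,"y":0,"z":0,"rx":0,"ry":0,"rz":0.064,"claw":-1},{"x":0,"y":0,"z":0,"rx":0,"ry":0,"rz":0.064,"claw":-1},{"x":0,"y":0,"z":0,"rx":0,"ry":0,"rz":0.064,"claw":-1}])

```text
time: 11.3
tool_pos: [0.5574, 0.2035, 0.0683]
tool_rot: [3.138, -0.0, 1.655]
contact_force: [0.4, 0.2, 8.8]
opening: 0.0155
grip_force: 60.0
```

```bash
python3 -c "
from h import *
s=robot.observe();print({k:np.round(s[k],3) for k in ['qpos','torque','contact_force','tool_rot']})"
```

```text
{'qpos': array([ 0.221,  0.624,  1.528, -0.   ,  0.986,  0.137]), 'torque': array([-0.062,  0.159,  0.141]), 'contact_force': array([0.386, 0.228, 8.775]), 'tool_rot': array([ 3.138, -0.   ,  1.655])}
```

Request:
step_arm(steps=[{"x":0,"y":0,"z":0,"rx":0,"ry":0,"rz":0.03,"claw":-1},{"x":0,"y":0,"z":0,"rx":0,"ry":0,"rz":0.06,"claw":-1},{"x":0,"y":0,"z":0,"rx":0,"ry":0,"rz":0.06,"claw":-1},{"x":0,"y":0,"z":0,"rx":0,"ry":0,"rz":0.06,"claw":-1}])

```text
time: 11.63
tool_pos: [0.5575, 0.2034, 0.0683]
tool_rot: [3.138, -0.0, 1.608]
contact_force: [1.3, 0.3, 8.3]
opening: 0.0156
grip_force: 60.0
```

```bash
python3 -c "
from h import *
s=robot.observe();print({k:np.round(s[k],3) for k in ['qpos','torque','contact_force','tool_rot']})"
```

```text
{'qpos': array([ 0.221,  0.624,  1.528, -0.   ,  0.986,  0.184]), 'torque': array([-0.114,  0.109,  0.166]), 'contact_force': array([1.273, 0.344, 8.33 ]), 'tool_rot': array([ 3.138, -0.   ,  1.608])}
```

Request:
step_arm(steps=[{"x":0,"y":0,"z":0,"rx":0,"ry":0,"rz":0.03,"claw":-1},{"x":0,"y":0,"z":0,"rx":0,"ry":0,"rz":0.06,"claw":-1},{"x":0,"y":0,"z":0,"rx":0,"ry":0,"rz":0.06,"claw":-1},{"x":0,"y":0,"z":0,"rx":0,"ry":0,"rz":0.06,"claw":-1}])

```text
time: 11.97
tool_pos: [0.5576, 0.2034, 0.0683]
tool_rot: [3.138, -0.0, 1.562]
contact_force: [1.3, 0.7, 8.1]
opening: 0.016
grip_force: 60.1
```

```bash
python3 look.py w7; python3 -c "
from h import *
for i in range(3):
  s=robot.observe();print({k:np.round(s[k],3) for k in ['torque','contact_force','tool_rot']})
  read_camera('top')
f=np.load('w7.npz');cv2.imwrite('pics/w7c.png',cv2.resize(f['im'][180:370,180:380],None,fx=3,fy=3))
"
```

```text
{'time': np.float64(11.9667), 'tool_pos': array([0.5576, 0.2034, 0.0683]), 'tool_rot': array([ 3.1380e+00, -4.0000e-04,  1.5618e+00]), 'qpos': array([ 2.2100e-01,  6.2400e-01,  1.5281e+00, -5.0000e-04,  9.8590e-01,
        2.3030e-01])}
{'torque': array([-0.113,  0.111,  0.573]), 'contact_force': array([0.911, 0.391, 8.162]), 'tool_rot': array([ 3.138, -0.   ,  1.562])}
{'torque': array([-0.045, -0.03 ,  0.578]), 'contact_force': array([ 1.003, -0.665,  8.578]), 'tool_rot': array([ 3.138, -0.   ,  1.562])}
{'torque': array([-0.11 ,  0.001,  0.582]), 'contact_force': array([1.34 , 0.212, 9.338]), 'tool_rot': array([ 3.138, -0.   ,  1.562])}
```

View pics/w7c.png

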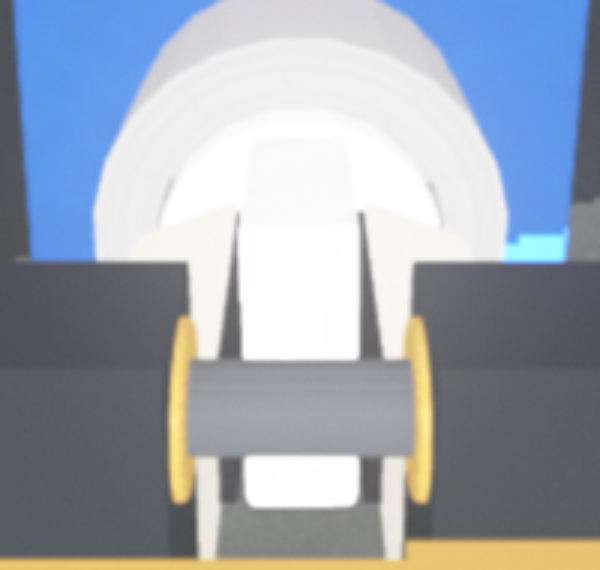

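```bash
python3 -c "
from h import *
print(robot.hand_in())"
```

```text
the job is handed in; nothing more can be done
None
```

The cartridge is in the bayonet chuck, pushed fully home and twisted clockwise until the torque jumped at the stop (about 1.56 rad of tool turn). I handed it in at about 12 s with the arm still pushing and gripping at 60 N; nothing else was touched.

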